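# Roll a can capacitor into the vee cradle and clamp it

## Task

Roll the blue can capacitor up the little ramp and over the crest, without picking it up and without bumping it hard, so that it drops into the vee cradle, and let go so it settles and centres itself. Then swing the red-handled clamp arm over it and press gently until the sprung pad holds the can with about 7 newtons, and take the gripper away; too hard a squeeze dents the can. Leave the breadboard, the paddle controller and the side cutters where they lie.

Things in the scene. Friction and masses are not known exactly. Their poses are not given: they have to be found in the camera images.
- cradle: Fixed aluminium vee cradle on a blue base plate 190 x 116 x 8 mm. Origin on the desktop under the bottom line of the vee; z up, y along the vee, +x from ramp over vee to clamp hinge. 100 mm wide in y. 90 degree vee: bottom line at x 0, z 8 mm; near wall rises to the crest (x -18, z 26), far wall to x 28, z 36. A can home in the vee has its centre at x 0, z 36.3 mm, lying along y.
- crest (a point): Middle of the crest, the top edge between ramp and vee (x -18, y 0, z 26 mm in the cradle frame, same axes). From here the ramp falls at 5 degrees towards -x for 81 mm, to x -99, z 19 mm. Across its low end stands a fence strip 6 mm high and thick (x -92 to -98, top at z 26 mm), against which the can rests at the start.
- capacitor: Blue can capacitor: plain cylinder, 40 mm diameter, 100 mm long, about 0.2 kg. Origin at its centre; its y axis runs along its length (x, z turn as it rolls). Starts on the ramp at the fence, lying along the cradle's y, centre at x -80, z 41 mm in the cradle frame. On the ramp it rolls back to the fence if let go; once its centre is past the crest it falls into the vee and centres itself.
- bracket: Blue two-cheek bracket fixed at the cradle's far side, carrying the clamp arm. Origin on the hinge axis, at x 50, y 0, z 76 mm in the cradle frame, axes as the cradle's; the hinge axis runs along y.
- clamp (a joint): Angle (rad) of the clamp arm, a steel bar 16 mm wide, 8 mm thick: 0 = level, reaching from the hinge over the vee to -x of the cradle; positive = raised; 1.8 to 2.0 at the start (upright, leaning back to +x); stops at -0.3 and 2.05. The hinge is stiff, the arm stays where it is left: 0.6 N m moves it, that is 6 N at the handle. A squeeze stays on when the handle is let go.
- clamp_pad (a point): Point on the arm's centre line 50 mm from the hinge, above the sprung rubber pad (18 mm diameter) on its under side; pad spring 3.5 N per mm, no preload, travel 10 mm. The pad's set height is unknown: it first touches a can home in the vee at a joint value between +0.18 and -0.18. Good squeeze on the can: 3 to 11 N; above 16 N dents it.
- clamp_handle (a point): Middle of the red round cross bar at the end of the clamp arm, 100 mm from the hinge axis; 14 mm diameter, 70 mm long along y of the cradle. Once the pad touches the can, the force needed here rises from the hinge's 6 N by half of the pad's force (lever 2:1): 9.5 to 10 N pressed down on the moving handle gives about 7 N on the can.
- breadboard: White breadboard, 55 x 165 x 9 mm with a small chip on it, lying loose; origin under its centre. Not to be moved.
- paddle: Black paddle controller, 60 x 95 x 32 mm with a round knob to 46 mm height, loose; origin under its centre. Not to be moved.
- cutters: Chrome side cutters with red grips, about 115 mm long, 50 mm wide and 12 mm high, loose; origin on the desktop under the pivot. Not to be moved.
Mind the look-alikes: they are no part of the job. There is more than one size of the capacitor; the one meant has the size given above. Of the things that look like the cradle, the smaller one is meant.

How it is judged:
By the outcome, as a careful person would: the job done as asked, in the order asked, and still so for the second after the job is handed in, with the robot touching nothing.
It also fails if it takes over 59 s, if anything falls off the work surface, if the arm or the gripper's body presses on something with over 40 N, if the wrist force passes 120 N, or if a joint passes its speed limit or range.

## Robot

A 6-joint arm with a two-finger parallel gripper is mounted at the origin on the work surface. World frame = base frame: x ahead of the robot, y to its left, z up, the work surface at z = 0. Lengths are in m, angles in rad, forces in N, time in s.
With the tool pointing down it reaches from about 0.275 to 0.825 m from the base axis. Payload 5.2 kg.
Tool frame: the origin (TCP) lies midway between the tips of the shut fingers; the grasp point (between the pads) lies 19 mm behind it; x points along the fingers, z is the direction in which the jaws open and shut, and the axes are right-handed (so a half turn about x gives the same grasp; the last joint's range is limited). The gripper opens to 93 mm and grips with 3 to 60 N. Pads are 15 mm wide; open, the fingers measure 128 mm over their backs; the gripper's body (75 mm by 188 mm) begins 65 mm behind the grasp point.
Start: joints at [1.002, 0.259, 1.535, -0, 1.348, -0.203], TCP at [0.197, 0.514, 0.219] pointing down, gripper open.
Joint ranges: [-3.14, 3.14], [-0.91, 2.08], [0.19, 2.58], [-1.22, 4.36], [0.22, 2.71], [-3.12, 3.12]. Speed limits (rad/s): [2.57, 2.57, 3.14, 3.14, 3.14, 3.14].

## Interface

Orientations are given as [roll, pitch, yaw] about the fixed x, y, z axes, in that order (R = Rz(yaw) Ry(pitch) Rx(roll)).
In Python, from cell import * gives the robot as it stands.
- The arm moves only by the tool arm_command, never from a script. Its argument "steps" is a list of rows, each a list of 3 entries, a list of its own where there are three numbers: the closure, from -1 (fully open) to 1 (shut), so that 0 is half open, then the shift along the tool's x, y, z in m, then the turn, a rotation vector about the tool's x, y, z in rad. In form: [[claw, [dx, dy, dz], [rx, ry, rz]], ...]. A call has 1 to 20 rows; each row is the pose to reach, as a shift and turn from the pose commanded when the call began, along the tool's axes at that moment; what a row does not reach only later rows make up. A row lasts 1/10 s, in which the tool goes at most 50 mm and 8.59 degrees, less where a joint would pass 70% of its speed; a pose out of reach is approached as far as the arm can. A call with a gripper value outside its range is refused whole. The fingers move at their own pace and stop on an object; "force" is the grip in N (left out, the last holds). Time passes only in rows, so rows that repeat a pose let the fingers close. It gives the time, the measured TCP pose, the force and the opening at its end, in the units of the state.
- state(): the state, without advancing time (a new reading comes with each control period).
- get_image(name): name is "scene" or "top" or "wrist"; returns the picture (420x560x3 uint8, red, green, blue); there is no depth.
- camera_params(name): a dict with "fx", "fy", "cx", "cy" (pixels), "pose" (4x4, takes a point from camera to world coordinates). Camera axes: x right, y down, z forward; pixel columns grow to the right and rows downward; lengths in m; the calibration is good to about 2 mm. A picture is of the moment at which its call begins: read the wrist's pose just before it. camera_params takes no time and is no camera call; for the wrist camera it gives the pose at the moment of the call.
- job_done(): hands the job in, once; it reports no verdict.
The state is a dict: "clock": time; "joints": joint angles; "qd": joint speeds; "tau": joint torques, N m; "tool_pos": TCP position; "tcp_rot": TCP orientation; "force": force on the tool from outside, world axes, zero at the start; "torque": the same for the moment, N m; "width": opening from 0.0 (shut) to 1.0 (fully open).
Only numpy, scipy, OpenCV 4.12 (cv2) and the standard library are available. Lean on these libraries where they do the work, as an engineer would, in place of code of your own. Each camera call takes 0.05 s, during which the arm holds its last target.

## Working session

There is one attempt and no reset: what is moved stays moved. The work goes in short steps, Python scripts to look and compute and a tool call to move; the robot and the scene stay as the last step left them, time stands still between calls to the robot, and variables do not carry over. Pictures are saved under pics/ and viewed, and the job is handed in when it is done.

Besides the shell and the picture viewer there is one more tool, called by a JSON object that holds its "method" and its "body", one argument or row to a line. arm_command: Moves the arm, as the interface text tells. Its arguments: {"type":"object","properties":{"steps":{"type":"array"},"force":{"type":"number"}},"required":["steps"]}

```bash
ls; mkdir -p pics; python3 - <<'E'
from cell import *
import cv2
print(state())
for n in("scene","top","wrist"):
    im=get_image(n); cv2.imwrite(f"pics/{n}0.png",im[:,:,::-1]); p=camera_params(n); print(n,p)
E
```

```text
pics
{'clock': 0.0, 'joints': array([ 1.00219399e+00,  2.59331025e-01,  1.53607185e+00,  4.52812206e-06,
        1.34799785e+00, -2.02806772e-01]), 'qd': array([-1.56514127e-03, -4.32699918e-04,  4.11197053e-04,  9.53396129e-04,
       -1.01232486e-03, -4.58341201e-05]), 'tau': array([-1.13948492e-03, -4.37315691e+01, -2.83998406e+01,  7.16207991e-02,
        4.13689041e-02, -1.24622625e-04]), 'tool_pos': array([0.19641238, 0.51315236, 0.21782866]), 'tcp_rot': array([ 2.9363444 ,  1.56898825, -2.14184115]), 'force': array([-1.42122838, -0.13895451, -0.09308939]), 'torque': array([-0.03134669, -0.06229622,  0.05521388]), 'width': 1.0004241575349562}
scene {'fx': 461.0704110914059, 'fy': 461.0704110914059, 'cx': 277.31014232340215, 'cy': 209.26478347594602, 'pose': array([[-0.53425155,  0.47072647, -0.7021338 ,  1.30850503],
       [ 0.84524937,  0.28632502, -0.45118897,  0.45261823],
       [-0.01134812, -0.83452655, -0.55085084,  0.63481103],
       [ 0.        ,  0.        ,  0.        ,  1.        ]])}
top {'fx': 451.75060204080376, 'fy': 451.75060204080376, 'cx': 275.1338916363479, 'cy': 205.05814065173908, 'pose': array([[ 9.71278479e-03, -9.95138613e-01,  9.80040907e-02,
         4.79672618e-01],
       [-9.99952706e-01, -9.71471670e-03,  4.57488318e-04,
         5.48664345e-03],
       [ 4.96817687e-04, -9.80038993e-02, -9.95185907e-01,
         1.11660381e+00],
       [ 0.00000000e+00,  0.00000000e+00,  0.00000000e+00,
         1.00000000e+00]])}
wrist {'fx': 349.0537088246256, 'fy': 349.0537088246256, 'cx': 280.1318908167919, 'cy': 213.81356465705042, 'pose': array([[ 0.35790632,  0.89078934,  0.2799954 ,  0.11803961],
       [ 0.93375664, -0.34102948, -0.10861601,  0.54178947],
       [-0.0012673 ,  0.30032192, -0.95383706,  0.38388882],
       [ 0.        ,  0.        ,  0.        ,  1.        ]])}
```

View pics/scene0.png

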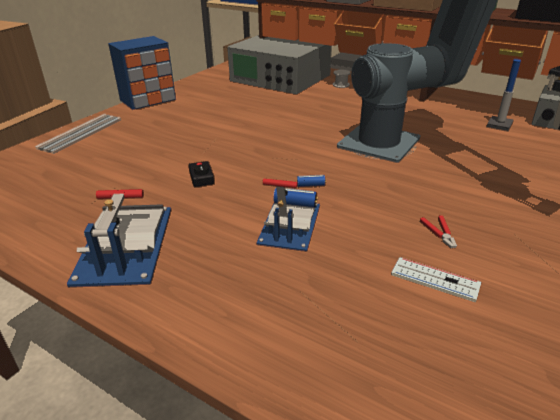

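View pics/top0.png

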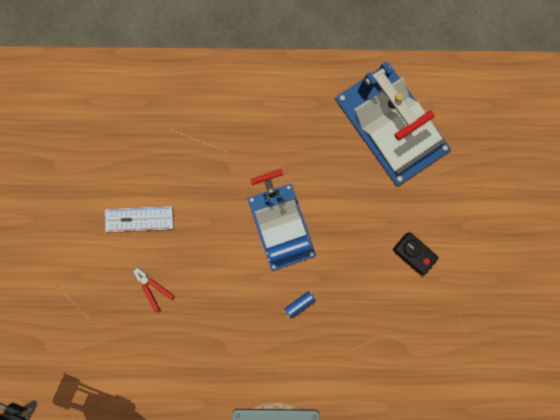

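View pics/wrist0.png

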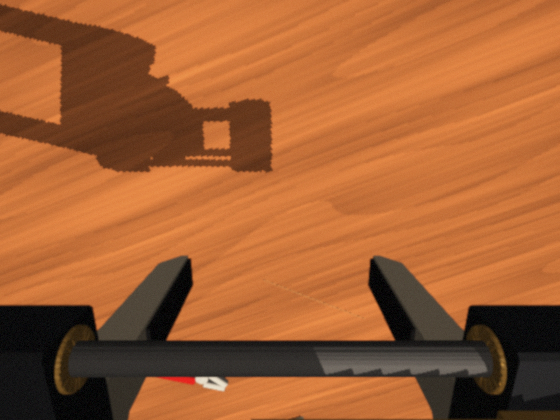

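Scene view: small cradle at about (290,215), with a red handle at (280,183). The larger cradle is at (120,240). Top view: small cradle at (281,228), with its can on the ramp at (289,251). A loose small can lies at (300,304), and the big look-alike cradle is at (393,122). I'll measure these and confirm with an enlarged crop.

```bash
cat > h.py <<'E'
from cell import *
import numpy as np, cv2
def ray(p,u,v):
    d=np.array([(u-p['cx'])/p['fx'],(v-p['cy'])/p['fy'],1.]); R=p['pose'][:3,:3]; return p['pose'][:3,3],R@d
def onz(p,u,v,z):
    o,d=ray(p,u,v); return o+d*(z-o[2])/d[2]
def proj(p,X):
    c=np.linalg.inv(p['pose'])@np.append(X,1.); return np.array([p['fx']*c[0]/c[2]+p['cx'],p['fy']*c[1]/c[2]+p['cy']])
def tri(p1,a,p2,b):
    o1,d1=ray(p1,*a);o2,d2=ray(p2,*b);d1/=np.linalg.norm(d1);d2/=np.linalg.norm(d2)
    s=np.linalg.lstsq(np.c_[d1,-d2],o2-o1,rcond=None)[0]
    A=o1+s[0]*d1;B=o2+s[1]*d2; return (A+B)/2,np.linalg.norm(A-B)
E
python3 - <<'E'
from h import *
t=cv2.imread('pics/top0.png'); s=cv2.imread('pics/scene0.png')
cv2.imwrite('pics/top0c.png',cv2.resize(t[160:330,220:345],None,fx=4.5,fy=3.5*4.5/3.5,interpolation=cv2.INTER_CUBIC)[:,:][:600+165])
c=cv2.resize(t[160:325,225:345],None,fx=3.6,fy=3.6,interpolation=cv2.INTER_CUBIC);cv2.imwrite('pics/top0c.png',c)
c=cv2.resize(s[160:260,240:350],None,fx=6,fy=6,interpolation=cv2.INTER_CUBIC);cv2.imwrite('pics/scene0c.png',c)
p=camera_params('top')
h=cv2.cvtColor(t,cv2.COLOR_BGR2HSV)
m=cv2.inRange(h,(100,90,40),(130,255,255))
n,l,st,ce=cv2.connectedComponentsWithStats(m)
for i in range(1,n):
    if st[i,4]>30: print('blue',st[i],ce[i].round(1))
sub=np.zeros_like(m);sub[180:275,240:320]=m[180:275,240:320]
pts=cv2.findNonZero(sub); 
r=cv2.minAreaRect(pts);b=cv2.boxPoints(r);print(r)
for q in b: print(q,onz(p,*q,0.008).round(4))
# can loose
for c0 in (sub,):pass
E
```

```text
blue [382  63  17  20 152] [389.9  72.7]
blue [ 336   73  114  113 1679] [381.7 131. ]
blue [ 248  184   67   86 1500] [282.2 230.5]
blue [285 292  30  25 259] [299.3 304.1]
((281.2568054199219, 226.8168182373047), (75.99383544921875, 45.9628791809082), 71.20011138916016)
[247.25641 198.25311] [0.6051 0.075  0.008 ]
[290.76715 183.44095] [ 0.643  -0.0322  0.008 ]
[315.2572  255.38052] [ 0.4665 -0.0931  0.008 ]
[271.74646 270.1927 ] [0.4296 0.0127 0.008 ]
```

View pics/top0c.png

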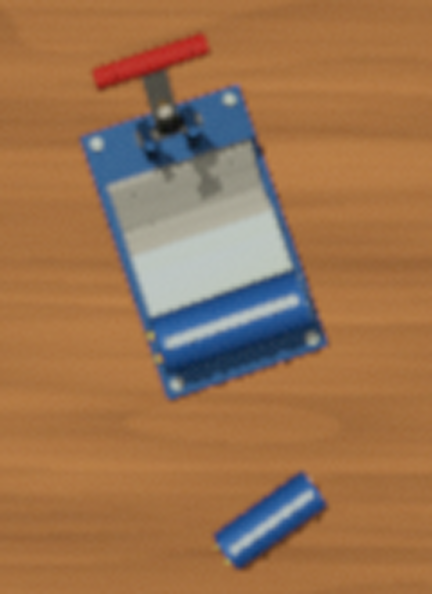

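View pics/scene0c.png

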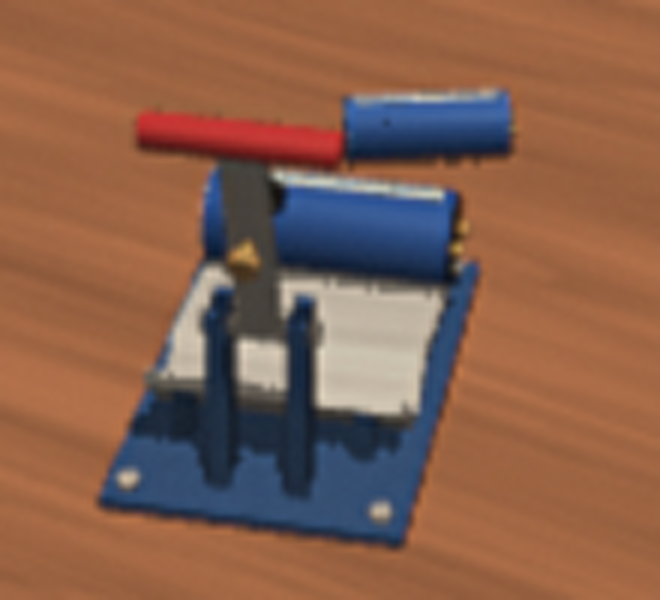

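The measured plate is 187 x 114 mm, which matches the 190 x 116 mm given (about 1 px lost at each edge). The can on the ramp at (289,251) is the 100 mm one. The loose can at (300,304) is shorter, about 30 px or 70 mm, so it's the look-alike, as is the big cradle at (393,122). Next I'll move the wrist camera over the cradle.

```bash
cat >> h.py <<'E'
from scipy.spatial.transform import Rotation as Ro
def Rt(s=None):
    s=s or state(); return Ro.from_euler('xyz',s['tcp_rot']).as_matrix()
def plan(P,yaw_y=None,Rgoal=None):
    """shift in tool axes and rotvec to world TCP P with orientation Rgoal"""
    s=state();R=Rt(s); d=R.T@(np.array(P)-s['tool_pos'])
    rv=Ro.from_matrix(R.T@Rgoal).as_rotvec() if Rgoal is not None else np.zeros(3)
    return d.round(4),rv.round(4)
def Rdown(yaxis):
    y=np.array([yaxis[0],yaxis[1],0.]);y/=np.linalg.norm(y);x=np.array([0,0,-1.]);return np.c_[x,y,np.cross(x,y)]
E
python3 - <<'E'
from h import *
print(Rt().round(3)); p=camera_params('wrist'); s=state()
print('cam in tool',Rt().T@(p['pose'][:3,3]-s['tool_pos']))
p=camera_params('top')
# white ramp/far wall corners from crop
for n,(u,v),z in (('farL',(107,186),.036),('farR',(254,141),.036),('crestL',(133,253),.026),('crestR',(268,211),.026)):
    print(n,onz(p,225+u/3.6,160+v/3.6,z).round(4))
th=np.deg2rad(19.2)
for sg in(1,-1):
    Rg=Rdown(sg*np.array([np.cos(th),np.sin(th)])); print(sg,plan([.40,-.055,.22],Rgoal=Rg))
E
```

```text
[[-0.001 -0.934  0.358]
 [-0.001  0.358  0.934]
 [-1.     0.    -0.001]]
cam in tool [-0.16584184  0.08350795 -0.0016609 ]
farL [0.5697 0.0548 0.036 ]
farR [ 0.6008 -0.043   0.036 ]
crestL [0.5256 0.0372 0.026 ]
crestR [ 0.5547 -0.0531  0.026 ]
1 (array([-0.0015, -0.3933, -0.4579]), array([ 2.4407e+00, -9.0000e-04,  1.5000e-03]))
-1 (array([-0.0015, -0.3933, -0.4579]), array([-7.009e-01, -1.200e-03, -7.000e-04]))
```

```bash
python3 - <<'E'
from h import *
th=np.deg2rad(19.2)
Rg=Rdown(-np.array([np.cos(th),np.sin(th)])); print(plan([.472,-.032,.22],Rgoal=Rg))
E
```

```text
(array([-0.0015, -0.4523, -0.4107]), array([-7.009e-01, -1.200e-03, -7.000e-04]))
```

{"method": "arm_command", "body": {
  "steps": [
    [0, [0, -0.45, -0.41], [-0.7, 0, 0]],
    [0, [0, -0.45, -0.41], [-0.7, 0, 0]],
    [0, [0, -0.45, -0.41], [-0.7, 0, 0]],
    [0, [0, -0.45, -0.41], [-0.7, 0, 0]],
    [0, [0, -0.45, -0.41], [-0.7, 0, 0]],
    [0, [0, -0.45, -0.41], [-0.7, 0, 0]],
    [0, [0, -0.45, -0.41], [-0.7, 0, 0]],
    [0, [0, -0.45, -0.41], [-0.7, 0, 0]],
    [0, [0, -0.45, -0.41], [-0.7, 0, 0]],
    [0, [0, -0.45, -0.41], [-0.7, 0, 0]],
    [0, [0, -0.45, -0.41], [-0.7, 0, 0]],
    [0, [0, -0.45, -0.41], [-0.7, 0, 0]],
    [0, [0, -0.45, -0.41], [-0.7, 0, 0]],
    [0, [0, -0.45, -0.41], [-0.7, 0, 0]],
    [0, [0, -0.45, -0.41], [-0.7, 0, 0]],
    [0, [0, -0.45, -0.41], [-0.7, 0, 0]]
  ]
}}

```text
clock: 1.75
tool_pos: [0.4695, -0.0292, 0.2184]
tcp_rot: [0.62, 1.57, 2.526]
force: [-0.7, 0.7, -0.4]
width: 0.502
```

```bash
python3 - <<'E'
from h import *
s=state();print(s['clock'],s['tool_pos'],s['force'],s['width'],Rt().round(3))
p=camera_params('wrist');im=get_image('wrist')[:,:,::-1]
np.save('w1.npy',p['pose']);cv2.imwrite('pics/w1.png',im)
cv2.imwrite('pics/w1b.png',cv2.resize(im,(800,600),interpolation=cv2.INTER_CUBIC))
E
```

```text
1.75 [ 0.46953814 -0.02924015  0.21838545] [-0.73514747  0.70888703 -0.44823827] 0.5018891206289793 [[-0.001 -0.945 -0.328]
 [ 0.001 -0.328  0.945]
 [-1.     0.001  0.001]]
```

View pics/w1b.png

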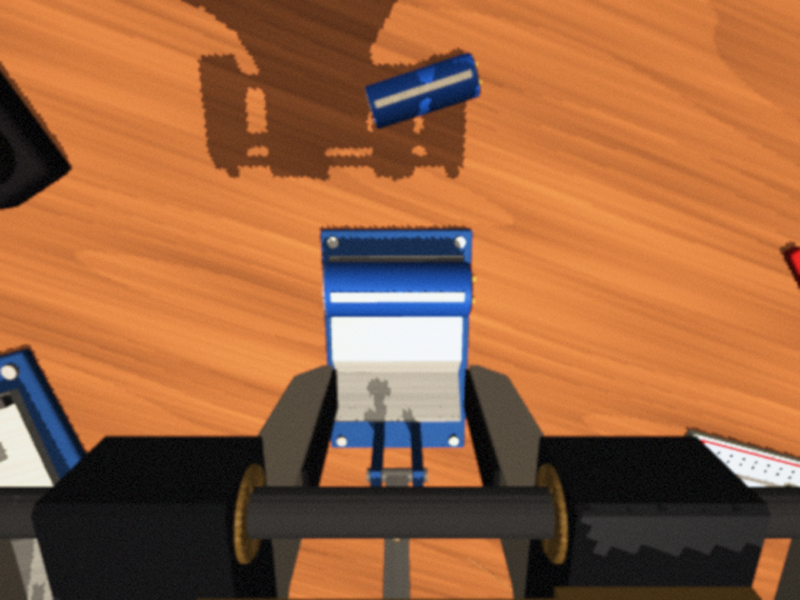

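The wrist view shows the small cradle upright in the image, between (322,230) and (470,445) in the 800 px picture. The can lies at the fence (rows 262–315) and the crest is at about row 362. The loose small can is at (422,90).

```bash
python3 - <<'E'
from h import *
p=camera_params('wrist'); im=cv2.imread('pics/w1.png')
h=cv2.cvtColor(im,cv2.COLOR_BGR2HSV)
m=cv2.inRange(h,(100,90,30),(130,255,255))
n,l,st,ce=cv2.connectedComponentsWithStats(m)
for i in range(1,n):
    if st[i,4]>200: print(st[i],ce[i].round(1))
m2=m.copy();m2[:155]=0;m2[320:]=0;m2[:,:220]=0;m2[:,340:]=0
# left/right/low plate corners
for r in (163,166,170,175):
    c=np.where(m2[r])[0];print(r,c.min(),c.max(),onz(p,c.min()-.5,r,.008).round(4),onz(p,c.max()+.5,r,.008).round(4))
for r in (305,308,310):
    c=np.where(m2[r])[0];print(r,c.min(),c.max(),onz(p,c.min()-.5,r,.008).round(4),onz(p,c.max()+.5,r,.008).round(4))
for c in (238,280,300,318):
    print(c,[(r,*im[r,c]) for r in list(range(158,228,2))] if c==300 else '')
    g=im[:,c].astype(int); d=np.abs(g[1:]-g[:-1]).sum(1); print([(r+.5,d[r]) for r in range(155,320) if d[r]>35])
E
```

```text
[ 256   38   80   51 1873] [296.2  63. ]
[ 225  161  105  180 7333] [278.7 223.1]
[   0  245   58   90 1891] [ 30.  288.3]
163 225 329 [ 0.4674 -0.0952  0.008 ] [0.4301 0.012  0.008 ]
166 225 329 [ 0.4705 -0.0942  0.008 ] [0.4331 0.0132 0.008 ]
170 226 329 [ 0.4744 -0.092   0.008 ] [0.4372 0.0148 0.008 ]
175 226 328 [ 0.4797 -0.0904  0.008 ] [0.4426 0.0158 0.008 ]
305 231 324 [ 0.6333 -0.0384  0.008 ] [0.5952 0.0709 0.008 ]
308 232 323 [ 0.6369 -0.036   0.008 ] [0.5995 0.0713 0.008 ]
310 233 323 [ 0.6392 -0.034   0.008 ] [0.6022 0.0723 0.008 ]
238 
[(157.5, np.int64(85)), (158.5, np.int64(96)), (159.5, np.int64(90)), (160.5, np.int64(90)), (161.5, np.int64(68)), (162.5, np.int64(38)), (165.5, np.int64(52)), (166.5, np.int64(43)), (167.5, np.int64(36)), (178.5, np.int64(46)), (180.5, np.int64(36)), (203.5, np.int64(111)), (204.5, np.int64(232)), (205.5, np.int64(62)), (210.5, np.int64(116)), (211.5, np.int64(174)), (212.5, np.int64(78)), (220.5, np.int64(148)), (221.5, np.int64(252)), (222.5, np.int64(62)), (252.5, np.int64(41)), (259.5, np.int64(50)), (293.5, np.int64(102)), (294.5, 
[... 3607 characters left out ...]
171.5, np.int64(55)), (178.5, np.int64(55)), (179.5, np.int64(46)), (180.5, np.int64(54)), (182.5, np.int64(37)), (190.5, np.int64(40)), (203.5, np.int64(126)), (204.5, np.int64(180)), (205.5, np.int64(45)), (209.5, np.int64(36)), (210.5, np.int64(129)), (211.5, np.int64(141)), (212.5, np.int64(58)), (220.5, np.int64(163)), (221.5, np.int64(213)), (222.5, np.int64(52)), (252.5, np.int64(40)), (259.5, np.int64(38)), (293.5, np.int64(54)), (294.5, np.int64(111)), (295.5, np.int64(74)), (302.5, np.int64(50)), (303.5, np.int64(52)), (304.5, np.int64(124)), (305.5, np.int64(250)), (306.5, np.int64(108)), (310.5, np.int64(75)), (311.5, np.int64(149)), (312.5, np.int64(119)), (313.5, np.int64(76))]
```

```bash
python3 - <<'E'
from h import *
p=camera_params('wrist')
L=[onz(p,*q,.008) for q in((224.5,163),(232.5,310))];R=[onz(p,*q,.008) for q in((329.5,163),(323.5,310))]
a=[np.rad2deg(np.arctan2(*(b[1]-b[0])[[1,0]])) for b in(L,R)]
e=[onz(p,c,221.7,.035) for c in(238,318)]; print('side angles',a)
for rr,z in(((253,252.8),.026),((294.2,295),.036)):
    e=(onz(p,318,rr[1],z)-onz(p,238,rr[0],z)); print('edge',np.rad2deg(np.arctan2(-e[0],e[1])))
th=np.deg2rad(19.3); X=np.array([np.cos(th),np.sin(th)]);Y=np.array([-X[1],X[0]])
print('cross',[ (b[:2]@Y).round(4) for b in L+R], 'yc',np.mean([b[:2]@Y for b in L+R]))
for n,r,z,x in(('crest',252.7,.026,-.018),('far',294.7,.036,.028),('fence',178.3,.026,-.098),('low',160,.008,None),('high',312.8,.008,None)):
    s=onz(p,278,r,z)[:2]@X; print(n,s.round(4), None if x is None else (s-x).round(4))
# top camera same for check
pt=camera_params('top')
for n,(u,v),z,x in (('farL',(107,186),.036,.028),('farR',(254,141),.036,.028),('crestL',(133,253),.026,-.018),('crestR',(268,211),.026,-.018)):
    q=onz(pt,225+u/3.6,160+v/3.6,z)[:2]; print(n,(q@X-x).round(4),(q@Y).round(4))
b=np.array([[247.26,198.25],[290.77,183.44],[315.26,255.38],[271.75,270.19]])
b=np.array([onz(pt,*q,.008)[:2] for q in b]); print((b@X).round(4),(b@Y).round(4))
E
```

```text
side angles [np.float64(19.583892463589855), np.float64(19.307911342755162)]
edge 19.37691704733334
edge 18.57695279734336
cross [np.float64(-0.2443), np.float64(-0.2434), np.float64(-0.1308), np.float64(-0.1308)] yc -0.18731413032771177
crest 0.5072 0.5252
far 0.5542 0.5262
fence 0.4229 0.5209
low 0.4065 None
high 0.5961 None
farL 0.5278 -0.1365
farR 0.5248 -0.2392
crestL 0.5264 -0.1386
crestR 0.524 -0.2335
[0.5958 0.5963 0.4095 0.4097] [-0.1292 -0.2429 -0.242  -0.13  ]
```

```bash
cat >> h.py <<'E'
TH=np.deg2rad(19.3);CX=np.array([np.cos(TH),np.sin(TH),0]);CY=np.array([-CX[1],CX[0],0])
O=.5255*CX-.1872*CY
RG=Rdown(-CX)
def W(x,y,z): return O+x*CX+y*CY+np.array([0,0,z])
def C(P): P=np.array(P)-O; return np.array([P@CX,P@CY,P[2]])
E
python3 - <<'E'
from h import *
print(O,C(state()['tool_pos']),plan(W(-.130,0,.036),Rgoal=RG))
E
```

```text
[ 0.55783969 -0.00299422  0.        ] [-0.09189849  0.00467919  0.21853883] (array([ 0.1826,  0.038 , -0.0049]), array([-0.0013,  0.0007, -0.0004]))
```

{"method": "arm_command", "body": {
  "steps": [
    [0, [0, 0.038, -0.005], [0, 0, 0]],
    [0, [0.04, 0.038, -0.005], [0, 0, 0]],
    [0, [0.08, 0.038, -0.005], [0, 0, 0]],
    [0, [0.12, 0.038, -0.005], [0, 0, 0]],
    [0, [0.15, 0.038, -0.005], [0, 0, 0]],
    [0, [0.17, 0.038, -0.005], [0, 0, 0]],
    [0, [0.182, 0.038, -0.005], [0, 0, 0]],
    [0, [0.182, 0.038, -0.005], [0, 0, 0]],
    [0, [0.182, 0.038, -0.005], [0, 0, 0]]
  ]
}}

```text
clock: 2.7
tool_pos: [0.436, -0.0465, 0.0371]
tcp_rot: [-1.792, 1.571, 0.114]
force: [0.0, 0.5, 0.2]
width: 0.498
```

```bash
python3 - <<'E'
from h import *
s=state();print(s['clock'],C(s['tool_pos']),s['force'])
im=get_image('scene')[:,:,::-1]
cv2.imwrite('pics/s2.png',cv2.resize(im[130:260,210:370],None,fx=4,fy=4,interpolation=cv2.INTER_CUBIC))
E
```

```text
2.7 [-0.12937131 -0.00078907  0.0370879 ] [0.03374988 0.45769826 0.20882061]
```

View pics/s2.png

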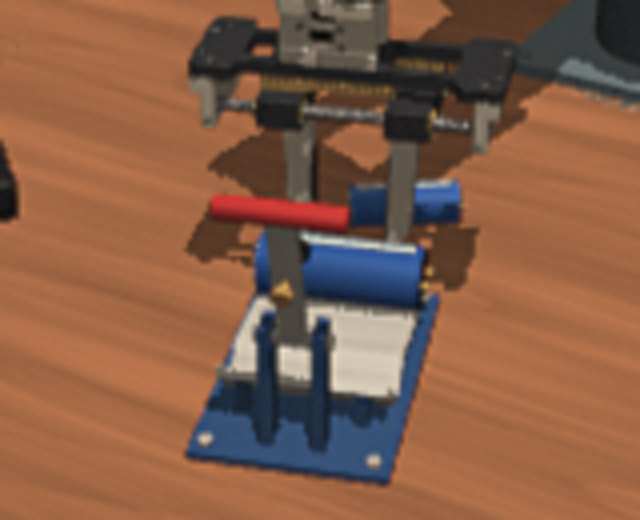

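{"method": "arm_command", "body": {
  "steps": [
    [0, [0, -0.006, -0.001], [0, 0, 0]],
    [0, [0, -0.012, -0.001], [0, 0, 0]],
    [0, [0, -0.015, -0.001], [0, 0, 0]],
    [0, [0, -0.017, -0.001], [0, 0, 0]],
    [0, [0, -0.019, -0.001], [0, 0, 0]],
    [0, [0, -0.021, -0.001], [0, 0, 0]],
    [0, [0, -0.023, -0.001], [0, 0, 0]],
    [0, [0, -0.025, -0.001], [0, 0, 0]],
    [0, [0, -0.027, -0.001], [0, 0, 0]],
    [0, [0, -0.029, -0.001], [0, 0, 0]],
    [0, [0, -0.032, -0.001], [0, 0, 0]],
    [0, [0, -0.035, -0.001], [0, 0, 0]],
    [0, [0, -0.038, -0.001], [0, 0, 0]],
    [0, [0, -0.041, -0.001], [0, 0, 0]]
  ]
}}

```text
clock: 4.15
tool_pos: [0.4754, -0.0348, 0.0367]
tcp_rot: [-1.761, 1.571, 0.144]
force: [-0.7, -0.5, 0.5]
width: 0.5
```

```bash
python3 - <<'E'
from h import *
s=state();print(s['clock'],C(s['tool_pos']),s['force'])
im=get_image('scene')[:,:,::-1]
a=cv2.resize(im[130:260,210:370],None,fx=4,fy=4,interpolation=cv2.INTER_CUBIC)
cv2.imwrite('pics/s3.png',a)
cv2.imwrite('pics/w3.png',get_image('wrist')[:,:,::-1])
E
```

```text
4.15 [-0.088367   -0.00277185  0.03665831] [-0.7120009  -0.50384232  0.49156362]
```

View pics/s3.png

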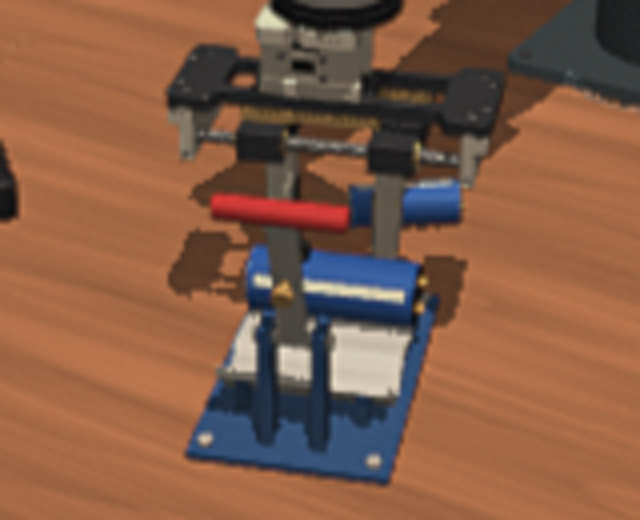

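View pics/w3.png

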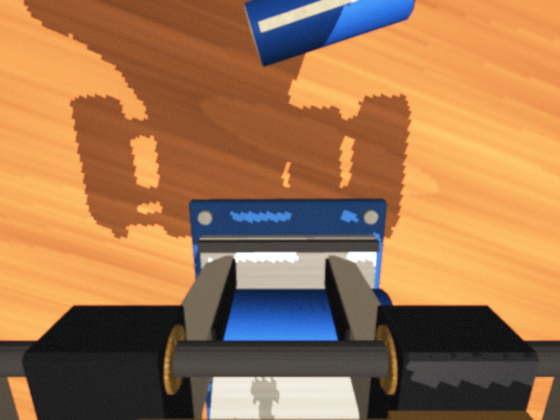

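{"method": "arm_command", "body": {
  "steps": [
    [0, [0, -0.003, 0.001], [0, 0, 0]],
    [0, [0, -0.006, 0.002], [0, 0, 0]],
    [0, [0, -0.009, 0.002], [0, 0, 0]],
    [0, [0, -0.012, 0.002], [0, 0, 0]],
    [0, [0, -0.015, 0.002], [0, 0, 0]],
    [0, [0, -0.018, 0.002], [0, 0, 0]],
    [0, [0, -0.021, 0.002], [0, 0, 0]],
    [0, [0, -0.024, 0.002], [0, 0, 0]],
    [0, [0, -0.027, 0.002], [0, 0, 0]],
    [0, [0, -0.03, 0.002], [0, 0, 0]],
    [0, [0, -0.032, 0.002], [0, 0, 0]],
    [0, [0, -0.034, 0.002], [0, 0, 0]],
    [0, [0, -0.036, 0.002], [0, 0, 0]],
    [0, [0, -0.038, 0.002], [0, 0, 0]]
  ]
}}

```text
clock: 5.65
tool_pos: [0.5104, -0.0205, 0.0366]
tcp_rot: [1.021, 1.571, 2.926]
force: [-0.9, -0.8, 0.3]
width: 0.504
```

```bash
python3 - <<'E'
from h import *
s=state();print(s['clock'],C(s['tool_pos']),s['force'])
im=get_image('scene')[:,:,::-1]
a=cv2.resize(im[130:260,210:370],None,fx=4,fy=4,interpolation=cv2.INTER_CUBIC)
cv2.imwrite('pics/s4.png',a)
E
```

```text
5.65 [-0.05054331 -0.00082628  0.03663624] [-0.8888154  -0.77399853  0.26939146]
```

View pics/s4.png

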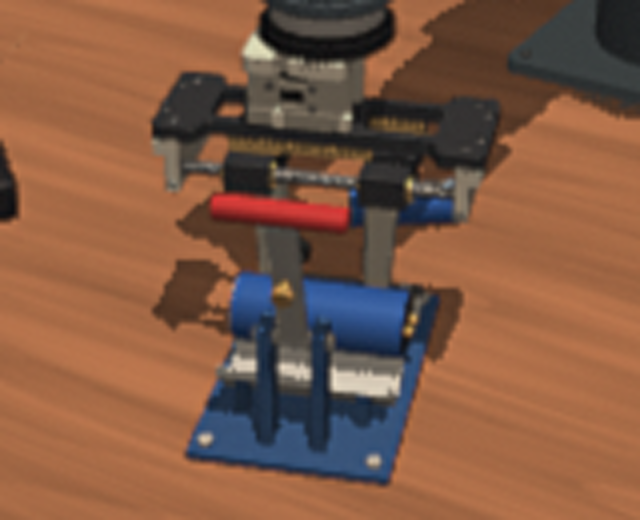

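{"method": "arm_command", "body": {
  "steps": [
    [0, [0, -0.001, 0], [0, 0, 0]],
    [0, [0, -0.002, 0], [0, 0, 0]],
    [0, [0, -0.003, 0], [0, 0, 0]],
    [0, [0, -0.004, 0], [0, 0, 0]],
    [0, [0, -0.005, 0], [0, 0, 0]],
    [0, [0, -0.006, 0], [0, 0, 0]],
    [0, [0, -0.007, 0], [0, 0, 0]],
    [0, [0, -0.008, 0], [0, 0, 0]],
    [0, [0, -0.008, 0], [0, 0, 0]],
    [0, [0, -0.008, 0], [0, 0, 0]]
  ]
}}

```text
clock: 6.7
tool_pos: [0.5179, -0.0179, 0.0366]
tcp_rot: [1.283, 1.571, -3.095]
force: [0.3, -0.2, -0.1]
width: 0.502
```

```bash
python3 - <<'E'
from h import *
s=state();print(s['clock'],C(s['tool_pos']),s['force'])
im=get_image('scene')[:,:,::-1]
a=cv2.resize(im[130:260,210:370],None,fx=4,fy=4,interpolation=cv2.INTER_CUBIC)
cv2.imwrite('pics/s5.png',a)
E
```

```text
6.7 [-0.04264242 -0.00086731  0.03663061] [ 0.30659562 -0.1955792  -0.0585664 ]
```

View pics/s5.png

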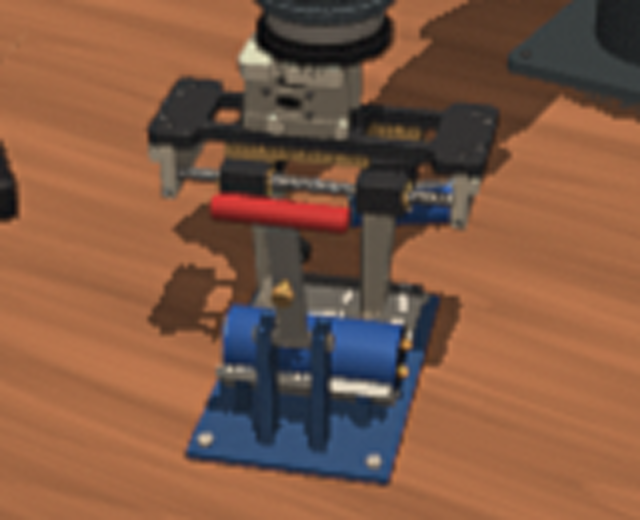

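The can has dropped into the vee. In the view it lies parallel behind the cheeks, at about (310,345). I'll retract and measure the handle.

{"method": "arm_command", "body": {
  "steps": [
    [0.3, [0, 0.01, 0], [0, 0, 0]],
    [1, [-0.03, 0.02, 0], [0, 0, 0]],
    [1, [-0.08, 0.02, 0], [0, 0, 0]],
    [1, [-0.13, 0.02, 0], [0, 0, 0]],
    [1, [-0.18, 0.02, 0], [0, 0, 0]],
    [1, [-0.21, 0.02, 0], [0, 0, 0]],
    [1, [-0.21, 0.02, 0], [0, 0, 0]]
  ]
}}

```text
clock: 7.45
tool_pos: [0.5009, -0.0253, 0.2517]
tcp_rot: [-2.192, 1.561, -0.287]
force: [0.9, -1.1, -0.6]
width: 0.007
```

```bash
python3 - <<'E'
from h import *
s=state();print(s['clock'],C(s['tool_pos']),s['force'],s['width'])
pw=camera_params('wrist');w=get_image('wrist')[:,:,::-1];cv2.imwrite('pics/w6.png',w)
def red(im,box):
    h=cv2.cvtColor(im,cv2.COLOR_BGR2HSV);m=cv2.inRange(h,(0,140,90),(6,255,255))|cv2.inRange(h,(173,140,90),(180,255,255))
    k=np.zeros_like(m);a,b,c,d=box;k[b:d,a:c]=m[b:d,a:c];q=cv2.findNonZero(k);return cv2.minAreaRect(q),len(q)
t=cv2.imread('pics/top0.png');sc=cv2.imread('pics/scene0.png')
pt,ps=camera_params('top'),camera_params('scene')
rt=red(t,(240,160,300,190));rs=red(sc,(255,172,300,190));print(rt,rs)
P,e=tri(pt,rt[0][0],ps,rs[0][0]);print('handle',P,e,C(P))
# predicted
for a in(1.8,1.9,2.0):
    H=W(.05-.1*np.cos(a),0,.076+.1*np.sin(a));print(a,C(H).round(3),proj(pt,H).round(1),proj(ps,H).round(1))
E
```

```text
7.45 [-0.06115494 -0.00222283  0.251651  ] [ 0.85037057 -1.06107203 -0.60644894] 0.0071911586675289536
(((266.5500183105469, 176.64999389648438), (6.008327484130859, 32.25522994995117), 71.56504821777344), 191) (((279.493896484375, 182.55487060546875), (33.57118606567383, 6.294597625732422), 6.340191841125488), 203)
handle [0.63303615 0.0246524  0.17102742] 4.951362104564401e-05 [0.08010809 0.0012394  0.17102742]
1.8 [ 0.073 -0.     0.173] [268.2 179.6] [279.7 179.7]
1.9 [ 0.082 -0.     0.171] [266.8 175.5] [278.7 183.2]
2.0 [ 0.092 -0.     0.167] [265.4 171.7] [277.6 187.1]
```

View pics/w6.png

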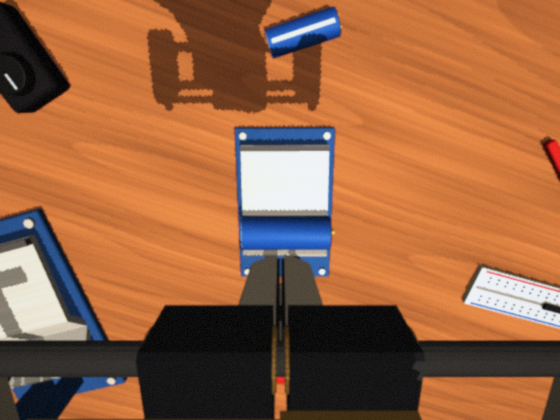

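```bash
python3 - <<'E'
from h import *
s=state();c=C(s['tool_pos']);print(s['clock'],c,plan(W(.115,0.001,.24),Rgoal=RG),plan(W(.115,0.001,.167),Rgoal=RG))
E
```

```text
7.5 [-0.06227618 -0.00143614  0.24869901] (array([ 0.0094, -0.1772,  0.003 ]), array([-0.0028, -0.0028,  0.0038])) (array([ 0.0824, -0.177 ,  0.0032]), array([-0.0028, -0.0028,  0.0038]))
```

{"method": "arm_command", "body": {
  "steps": [
    [1, [0, -0.045, 0.002], [0, 0, 0]],
    [1, [0, -0.09, 0.003], [0, 0, 0]],
    [1, [0, -0.135, 0.003], [0, 0, 0]],
    [1, [0, -0.177, 0.003], [0, 0, 0]],
    [1, [0, -0.177, 0.003], [0, 0, 0]],
    [1, [0.03, -0.177, 0.003], [0, 0, 0]],
    [1, [0.06, -0.177, 0.003], [0, 0, 0]],
    [1, [0.082, -0.177, 0.003], [0, 0, 0]],
    [1, [0.082, -0.177, 0.003], [0, 0, 0]],
    [1, [0.082, -0.177, 0.003], [0, 0, 0]]
  ]
}}

```text
clock: 8.5
tool_pos: [0.6639, 0.0361, 0.1638]
tcp_rot: [1.169, 1.568, 3.074]
force: [-0.2, 0.5, 0.2]
width: 0.003
```

```bash
python3 - <<'E'
from h import *
s=state();c=C(s['tool_pos']);print(s['clock'],c,s['force'],plan(c@np.zeros((3,3))+W(*c),Rgoal=RG))
im=get_image('scene')[:,:,::-1]
a=cv2.resize(im[110:260,190:370],None,fx=4,fy=4,interpolation=cv2.INTER_CUBIC)
cv2.imwrite('pics/s7.png',a)
def out(L,x0,z0):
    for al,x,z in L: print(round(al,2),'x %.3f z %.3f -> [%.3f, %.3f, %.4f]'%(x,z,-(z-z0),-(x-x0),-c[1]+.001))
L=[]
for al in np.arange(1.85,.24,-.08):
    b=np.array([.05-.1*np.cos(al),.076+.1*np.sin(al)])
    if al>1.2: x=b[0]+.0145; z=b[1]-.003
    else:
        e=b+.007*np.array([np.sin(al),np.cos(al)]); x=e[0]+.0075; z=e[1]-.003*max(0,(al-.9)/.3)
    L.append((al,x,z))
out(L,c[0],c[2])
E
```

```text
8.5 [0.1130336  0.00185935 0.16379606] [-0.18341344  0.47845128  0.23531024] (array([0., 0., 0.]), array([-0.0029,  0.0011, -0.0025]))
1.85 x 0.092 z 0.169 -> [-0.005, 0.021, -0.0009]
1.77 x 0.084 z 0.171 -> [-0.007, 0.029, -0.0009]
1.69 x 0.076 z 0.172 -> [-0.008, 0.037, -0.0009]
1.61 x 0.068 z 0.173 -> [-0.009, 0.045, -0.0009]
1.53 x 0.060 z 0.173 -> [-0.009, 0.053, -0.0009]
1.45 x 0.052 z 0.172 -> [-0.008, 0.061, -0.0009]
1.37 x 0.045 z 0.171 -> [-0.007, 0.068, -0.0009]
1.29 x 0.037 z 0.169 -> [-0.005, 0.076, -0.0009]
1.21 x 0.029 z 0.167 -> [-0.003, 0.084, -0.0009]
1.13 x 0.021 z 0.167 -> [-0.003, 0.092, -0.0009]
1.05 x 0.014 z 0.165 -> [-0.001, 0.099, -0.0009]
0.97 x 0.007 z 0.162 -> [0.002, 0.106, -0.0009]
0.89 x -0.000 z 0.158 -> [0.006, 0.113, -0.0009]
0.81 x -0.006 z 0.153 -> [0.011, 0.119, -0.0009]
0.73 x -0.012 z 0.148 -> [0.016, 0.125, -0.0009]
0.65 x -0.018 z 0.142 -> [0.022, 0.131, -0.0009]
0.57 x -0.023 z 0.136 -> [0.028, 0.136, -0.0009]
0.49 x -0.027 z 0.129 -> [0.035, 0.140, -0.0009]
0.41 x -0.031 z 0.122 -> [0.042, 0.144, -0.0009]
0.33 x -0.035 z 0.115 -> [0.049, 0.148, -0.0009]
0.25 x -0.038 z 0.108 -> [0.056, 0.151, -0.0009]
```

View pics/s7.png

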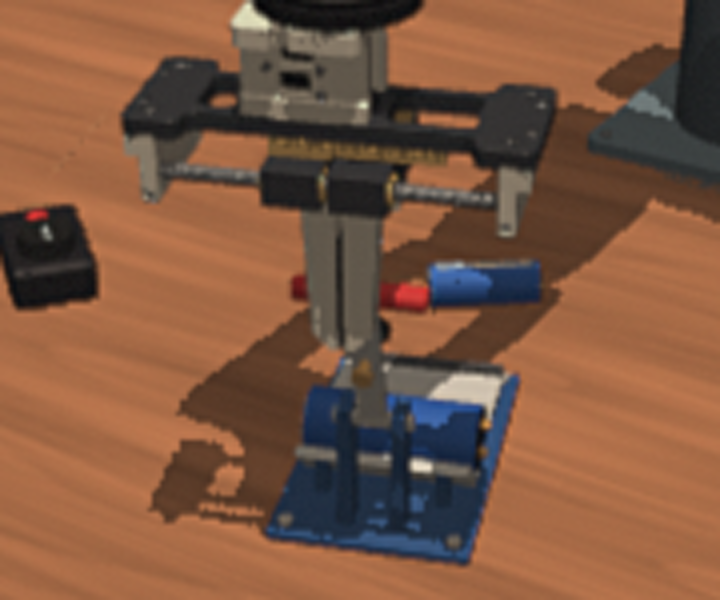

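{"method": "arm_command", "body": {
  "steps": [
    [1, [-0.002, 0.012, 0], [0, 0, 0]],
    [1, [-0.004, 0.017, 0], [0, 0, 0]],
    [1, [-0.005, 0.021, 0], [0, 0, 0]],
    [1, [-0.006, 0.025, 0], [0, 0, 0]],
    [1, [-0.007, 0.029, 0], [0, 0, 0]],
    [1, [-0.008, 0.037, 0], [0, 0, 0]],
    [1, [-0.009, 0.045, 0], [0, 0, 0]],
    [1, [-0.009, 0.053, 0], [0, 0, 0]],
    [1, [-0.008, 0.061, 0], [0, 0, 0]],
    [1, [-0.007, 0.068, 0], [0, 0, 0]],
    [1, [-0.005, 0.076, 0], [0, 0, 0]],
    [1, [-0.003, 0.084, 0], [0, 0, 0]],
    [1, [-0.002, 0.092, 0], [0, 0, 0]]
  ]
}}

```text
clock: 9.85
tool_pos: [0.5811, 0.0062, 0.1685]
tcp_rot: [-1.915, 1.563, -0.01]
force: [8.1, 1.5, -5.1]
width: 0.006
```

```bash
python3 - <<'E'
from h import *
s=state();c=C(s['tool_pos']);print(s['clock'],c,s['force'],s['force']@CX)
im=get_image('scene')[:,:,::-1]
a=cv2.resize(im[110:260,190:370],None,fx=4,fy=4,interpolation=cv2.INTER_CUBIC)
cv2.imwrite('pics/s8.png',a)
E
```

```text
9.85 [0.02502905 0.0010025  0.16849297] [ 8.14690045  1.50437735 -5.06520932] 8.186270763335653
```

View pics/s8.png

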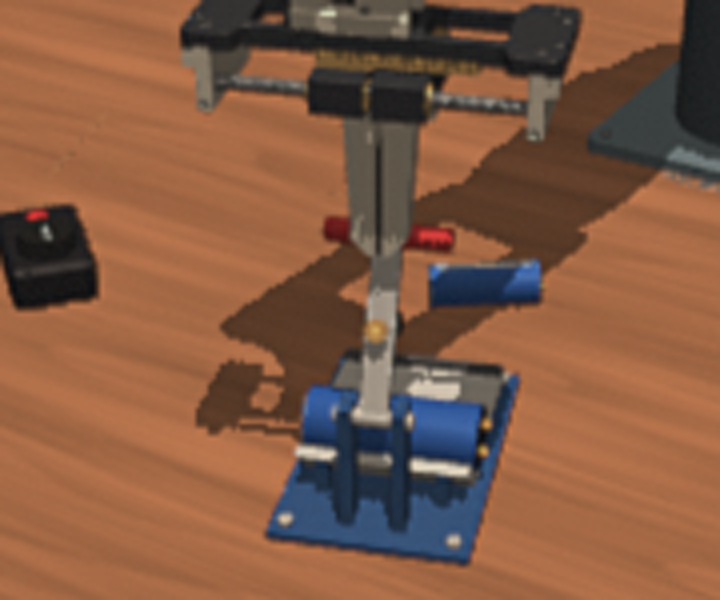

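{"method": "arm_command", "body": {
  "steps": [
    [1, [0.001, 0.007, 0], [0, 0, 0]],
    [1, [0.004, 0.014, 0], [0, 0, 0]],
    [1, [0.008, 0.021, 0], [0, 0, 0]],
    [1, [0.013, 0.027, 0], [0, 0, 0]],
    [1, [0.018, 0.033, 0], [0, 0, 0]],
    [1, [0.024, 0.039, 0], [0, 0, 0]],
    [1, [0.03, 0.044, 0], [0, 0, 0]],
    [1, [0.037, 0.048, 0], [0, 0, 0]],
    [1, [0.044, 0.052, 0], [0, 0, 0]],
    [1, [0.049, 0.055, 0], [0, 0, 0]]
  ]
}}

```text
clock: 10.9
tool_pos: [0.526, -0.0124, 0.117]
tcp_rot: [2.66, 1.57, -1.718]
force: [4.2, -1.2, 4.5]
width: 0.006
```

```bash
python3 - <<'E'
from h import *
s=state();c=C(s['tool_pos']);print(s['clock'],c,s['force'],s['force']@CX)
im=get_image('scene')[:,:,::-1]
cv2.imwrite('pics/s9r.png',im)
a=cv2.resize(im[110:260,190:370],None,fx=4,fy=4,interpolation=cv2.INTER_CUBIC)
cv2.imwrite('pics/s9.png',a)
E
```

```text
10.9 [-0.03312431  0.00164918  0.11704743] [ 4.17351079 -1.15136764  4.46812185] 3.5584198816581307
```

View pics/s9.png

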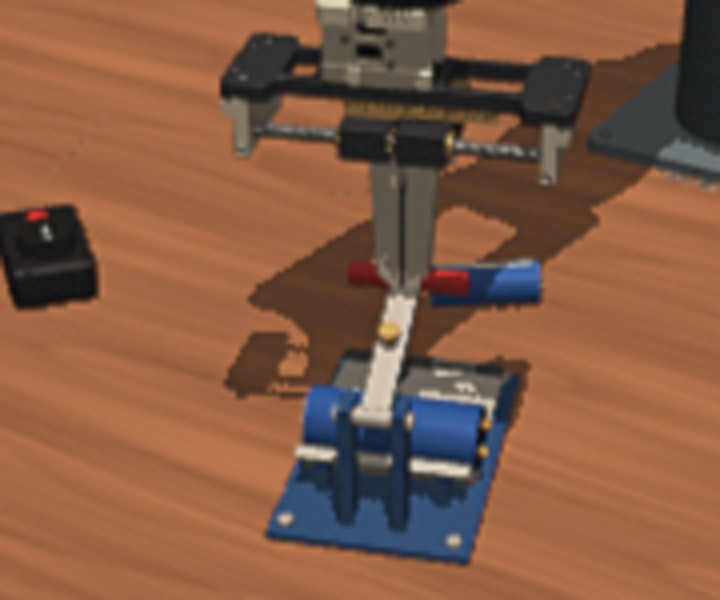

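{"method": "arm_command", "body": {
  "steps": [
    [1, [-0.015, 0, 0], [0, 0, 0]],
    [1, [-0.03, 0.005, 0], [0, 0, 0]],
    [1, [-0.03, 0.011, -0.001], [0, 0, 0]],
    [1, [-0.03, 0.011, -0.001], [0, 0, 0]],
    [1, [-0.03, 0.011, -0.001], [0, 0, 0]]
  ]
}}

```text
clock: 11.45
tool_pos: [0.515, -0.0161, 0.1464]
tcp_rot: [0.969, 1.568, 2.874]
force: [0.9, -0.5, -0.3]
width: 0.003
```

```bash
python3 - <<'E'
from h import *
s=state();c=C(s['tool_pos']);print(s['clock'],c,s['force'],Rt(s)[:,0])
F=[]
for k in range(3):
    im=get_image('scene')[:,:,::-1]; F.append(state()['force'])
print(np.round(F,2))
h=cv2.cvtColor(im,cv2.COLOR_BGR2HSV);m=cv2.inRange(h,(0,140,60),(6,255,255))|cv2.inRange(h,(173,140,60),(180,255,255))
m[:165]=0;m[195:]=0;m[:,:255]=0;m[:,330:]=0
r=cv2.minAreaRect(cv2.findNonZero(m));print(r)
ps=camera_params('scene')
for a in np.arange(.2,.6,.04):
    H=W(.05-.1*np.cos(a),0,.076+.1*np.sin(a));print(round(a,2),H.round(3)[2],proj(ps,H).round(1))
cv2.imwrite('pics/s10.png',cv2.resize(im[110:260,190:370],None,fx=4,fy=4,interpolation=cv2.INTER_CUBIC))
E
```

```text
11.45 [-0.04476554  0.00178912  0.1464113 ] [ 0.90446151 -0.51024261 -0.34272873] [-2.78449550e-03  7.64391038e-04 -9.99995831e-01]
[[ 0.42  0.1   0.34]
 [-0.74 -0.63 -0.45]
 [ 0.44 -0.56 -0.24]]
((291.50494384765625, 178.9505157470703), (29.652109146118164, 6.36823844909668), 5.710592269897461)
0.2 0.096 [291.5 183.4]
0.24 0.1 [291.4 182.1]
0.28 0.104 [291.3 180.9]
0.32 0.107 [291.2 179.7]
0.36 0.111 [291.1 178.6]
0.4 0.115 [291.  177.5]
0.44 0.119 [290.9 176.4]
0.48 0.122 [290.7 175.4]
0.52 0.126 [290.6 174.4]
0.56 0.129 [290.4 173.6]
```

View pics/s10.png

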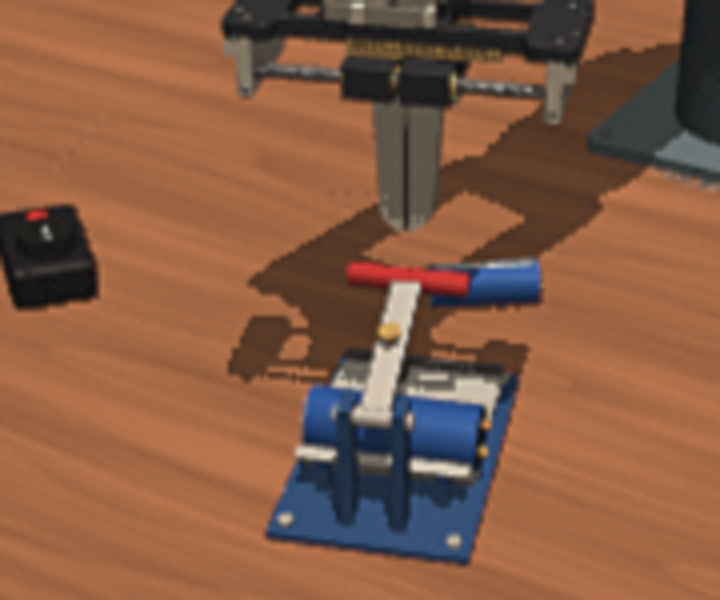

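{"method": "arm_command", "body": {
  "steps": [
    [1, [0.012, 0.001, -0.001], [0, 0, 0]],
    [1, [0.024, 0.002, -0.001], [0, 0, 0]],
    [1, [0.027, 0.002, -0.001], [0, 0, 0]],
    [1, [0.03, 0.002, -0.001], [0, 0, 0]],
    [1, [0.033, 0.002, -0.001], [0, 0, 0]],
    [1, [0.036, 0.003, -0.001], [0, 0, 0]]
  ]
}}

```text
clock: 12.2
tool_pos: [0.5127, -0.0184, 0.1118]
tcp_rot: [1.355, 1.568, -3.023]
force: [-5.3, 0.2, 7.6]
width: 0.003
```

{"method": "arm_command", "body": {
  "steps": [
    [1, [0.002, 0, 0], [0, 0, 0]],
    [1, [0.004, 0, 0], [0, 0, 0]]
  ]
}}

```text
clock: 12.4
tool_pos: [0.5127, -0.0186, 0.108]
tcp_rot: [1.55, 1.569, -2.828]
force: [-5.8, -1.6, 7.2]
width: 0.007
```

{"method": "arm_command", "body": {
  "steps": [
    [1, [0.002, 0.0005, 0], [0, 0, 0]]
  ]
}}

```text
clock: 12.5
tool_pos: [0.5123, -0.0187, 0.106]
tcp_rot: [1.58, 1.569, -2.798]
force: [-4.8, -1.3, 6.7]
width: 0.004
```

{"method": "arm_command", "body": {
  "steps": [
    [1, [0.001, 0, 0], [0, 0, 0]]
  ]
}}

```text
clock: 12.6
tool_pos: [0.5122, -0.0188, 0.1049]
tcp_rot: [1.552, 1.569, -2.826]
force: [-5.1, -1.5, 8.4]
width: 0.003
```

{"method": "arm_command", "body": {
  "steps": [
    [1, [0.001, 0, 0], [0, 0, 0]]
  ]
}}

```text
clock: 12.7
tool_pos: [0.5124, -0.0188, 0.104]
tcp_rot: [1.607, 1.569, -2.771]
force: [-4.9, -1.2, 5.8]
width: 0.004
```

{"method": "arm_command", "body": {
  "steps": [
    [1, [0.001, 0, 0], [0, 0, 0]]
  ]
}}

```text
clock: 12.8
tool_pos: [0.5124, -0.0188, 0.1031]
tcp_rot: [1.661, 1.569, -2.717]
force: [-4.0, -1.0, 5.4]
width: 0.004
```

{"method": "arm_command", "body": {
  "steps": [
    [1, [0.001, 0, 0], [0, 0, 0]]
  ]
}}

```text
clock: 12.9
tool_pos: [0.5125, -0.0188, 0.1021]
tcp_rot: [1.712, 1.569, -2.666]
force: [-4.7, -1.0, 6.1]
width: 0.004
```

{"method": "arm_command", "body": {
  "steps": [
    [1, [0.001, 0, 0], [0, 0, 0]]
  ]
}}

```text
clock: 13.0
tool_pos: [0.5125, -0.0188, 0.1011]
tcp_rot: [1.737, 1.569, -2.64]
force: [-4.2, -1.9, 6.7]
width: 0.006
```

{"method": "arm_command", "body": {
  "steps": [
    [1, [0.001, 0, 0], [0, 0, 0]]
  ]
}}

```text
clock: 13.1
tool_pos: [0.5125, -0.0188, 0.1001]
tcp_rot: [1.739, 1.569, -2.639]
force: [-3.8, -1.6, 6.3]
width: 0.005
```

{"method": "arm_command", "body": {
  "steps": [
    [1, [0.001, 0, 0], [0, 0, 0]]
  ]
}}

```text
clock: 13.2
tool_pos: [0.5125, -0.0188, 0.0991]
tcp_rot: [1.765, 1.569, -2.612]
force: [-4.9, -2.2, 6.3]
width: 0.006
```

{"method": "arm_command", "body": {
  "steps": [
    [1, [0.001, 0, 0], [0, 0, 0]]
  ]
}}

```text
clock: 13.3
tool_pos: [0.5125, -0.0189, 0.0981]
tcp_rot: [1.742, 1.569, -2.636]
force: [-4.4, -1.8, 6.4]
width: 0.004
```

{"method": "arm_command", "body": {
  "steps": [
    [1, [0.001, 0, 0], [0, 0, 0]]
  ]
}}

```text
clock: 13.4
tool_pos: [0.5125, -0.0188, 0.0971]
tcp_rot: [1.768, 1.569, -2.61]
force: [-4.5, -2.4, 5.8]
width: 0.004
```

{"method": "arm_command", "body": {
  "steps": [
    [1, [0.001, 0, 0], [0, 0, 0]]
  ]
}}

```text
clock: 13.5
tool_pos: [0.5126, -0.0188, 0.0961]
tcp_rot: [1.809, 1.569, -2.569]
force: [-4.5, -2.3, 5.4]
width: 0.002
```

{"method": "arm_command", "body": {
  "steps": [
    [1, [0.001, 0, 0], [0, 0, 0]]
  ]
}}

```text
clock: 13.6
tool_pos: [0.5126, -0.0189, 0.0951]
tcp_rot: [1.839, 1.569, -2.539]
force: [-3.4, -1.7, 6.0]
width: 0.004
```

{"method": "arm_command", "body": {
  "steps": [
    [1, [0.001, 0, 0], [0, 0, 0]]
  ]
}}

```text
clock: 13.7
tool_pos: [0.5127, -0.0188, 0.0941]
tcp_rot: [1.813, 1.569, -2.565]
force: [-4.3, -1.3, 6.2]
width: 0.003
```

{"method": "arm_command", "body": {
  "steps": [
    [1, [0.001, 0, 0], [0, 0, 0]]
  ]
}}

```text
clock: 13.8
tool_pos: [0.5127, -0.0188, 0.0931]
tcp_rot: [1.845, 1.569, -2.533]
force: [-3.2, -1.8, 4.6]
width: 0.004
```

{"method": "arm_command", "body": {
  "steps": [
    [1, [0.001, 0, 0], [0, 0, 0]]
  ]
}}

```text
clock: 13.9
tool_pos: [0.5127, -0.0189, 0.092]
tcp_rot: [1.845, 1.569, -2.533]
force: [-4.7, -1.9, 5.1]
width: 0.004
```

{"method": "arm_command", "body": {
  "steps": [
    [1, [0.001, 0, 0], [0, 0, 0]]
  ]
}}

```text
clock: 14.0
tool_pos: [0.5127, -0.0188, 0.0911]
tcp_rot: [1.886, 1.569, -2.492]
force: [-3.7, -0.7, 5.1]
width: 0.005
```

{"method": "arm_command", "body": {
  "steps": [
    [1, [0.001, 0, 0], [0, 0, 0]]
  ]
}}

```text
clock: 14.1
tool_pos: [0.5127, -0.0189, 0.09]
tcp_rot: [1.846, 1.569, -2.532]
force: [-3.9, -0.9, 4.5]
width: 0.003
```

{"method": "arm_command", "body": {
  "steps": [
    [1, [0.001, 0, 0], [0, 0, 0]]
  ]
}}

```text
clock: 14.2
tool_pos: [0.5127, -0.0189, 0.0891]
tcp_rot: [1.837, 1.569, -2.541]
force: [-4.9, -1.9, 6.9]
width: 0.005
```

{"method": "arm_command", "body": {
  "steps": [
    [1, [0.001, 0, 0], [0, 0, 0]]
  ]
}}

```text
clock: 14.3
tool_pos: [0.5125, -0.0189, 0.0881]
tcp_rot: [1.776, 1.569, -2.602]
force: [-5.0, -1.3, 8.2]
width: 0.007
```

{"method": "arm_command", "body": {
  "steps": [
    [1, [0.001, 0, 0], [0, 0, 0]]
  ]
}}

```text
clock: 14.4
tool_pos: [0.5124, -0.0189, 0.0872]
tcp_rot: [1.784, 1.569, -2.594]
force: [-5.7, -1.8, 8.6]
width: 0.005
```

{"method": "arm_command", "body": {
  "steps": [
    [1, [0.001, 0, 0], [0, 0, 0]]
  ]
}}

```text
clock: 14.5
tool_pos: [0.5124, -0.019, 0.0862]
tcp_rot: [1.77, 1.569, -2.608]
force: [-5.6, -2.5, 9.3]
width: 0.003
```

The force broke away from its roughly 5 N baseline at tip z of about 0.090–0.091. It now reads 9.3 N at z 0.086, which puts the pad at about 7–8 N by both force and travel. I'm stopping here and lifting off.

{"method": "arm_command", "body": {
  "steps": [
    [1, [-0.003, 0, 0], [0, 0, 0]],
    [1, [-0.01, 0, 0], [0, 0, 0]],
    [1, [-0.03, 0, 0], [0, 0, 0]],
    [1, [-0.07, 0, 0], [0, 0, 0]],
    [1, [-0.11, 0.03, 0], [0, 0, 0]],
    [1, [-0.15, 0.07, 0], [0, 0, 0]],
    [1, [-0.16, 0.11, 0], [0, 0, 0]],
    [1, [-0.16, 0.13, 0], [0, 0, 0]],
    [1, [-0.16, 0.13, 0], [0, 0, 0]],
    [1, [-0.16, 0.13, 0], [0, 0, 0]]
  ]
}}

```text
clock: 15.5
tool_pos: [0.3911, -0.0612, 0.2462]
tcp_rot: [-2.082, 1.569, -0.178]
force: [0.1, -0.7, -0.1]
width: 0.004
```

```bash
python3 - <<'E'
from h import *
s=state();c=C(s['tool_pos']);print(s['clock'],c,s['force'])
im=get_image('scene')[:,:,::-1]; t=get_image('top')[:,:,::-1]
cv2.imwrite('pics/s11.png',cv2.resize(im[110:260,190:370],None,fx=4,fy=4,interpolation=cv2.INTER_CUBIC))
cv2.imwrite('pics/t11.png',t)
h=cv2.cvtColor(im,cv2.COLOR_BGR2HSV);m=cv2.inRange(h,(0,140,60),(6,255,255))|cv2.inRange(h,(173,140,60),(180,255,255))
m[:170]=0;m[200:]=0;m[:,:255]=0;m[:,330:]=0
print(cv2.minAreaRect(cv2.findNonZero(m)))
ps=camera_params('scene')
for a in np.arange(-.04,.16,.04):
    H=W(.05-.1*np.cos(a),0,.076+.1*np.sin(a));print(round(a,2),H.round(3)[2],proj(ps,H).round(1))
t0=cv2.imread('pics/top0.png');d=cv2.absdiff(t0,t).max(2)
for n,(a,b,e,f) in dict(bread=(100,200,180,240),cut=(130,262,180,315),pad=(390,228,442,278)).items(): print(n,(d[b:f,a:e]>40).sum())
E
```

```text
15.5 [-1.76651783e-01  1.98306420e-04  2.46223880e-01] [ 0.1084059  -0.73072713 -0.1428205 ]
((292.0038757324219, 189.437744140625), (28.38212013244629, 5.988316059112549), 3.5763344764709473)
-0.04 0.072 [291.6 191.8]
0.0 0.076 [291.6 190.3]
0.04 0.08 [291.6 188.9]
0.08 0.084 [291.6 187.5]
0.12 0.088 [291.6 186.1]
bread 0
cut 0
pad 0
```

View pics/s11.png

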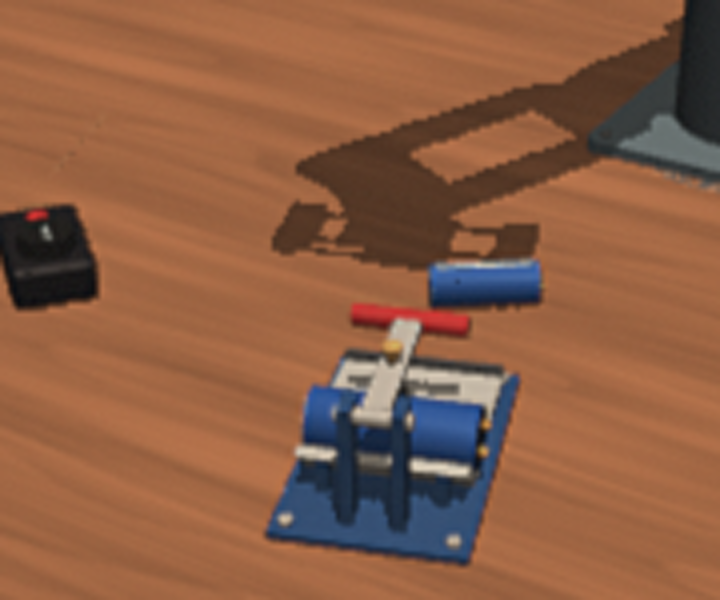

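View pics/t11.png

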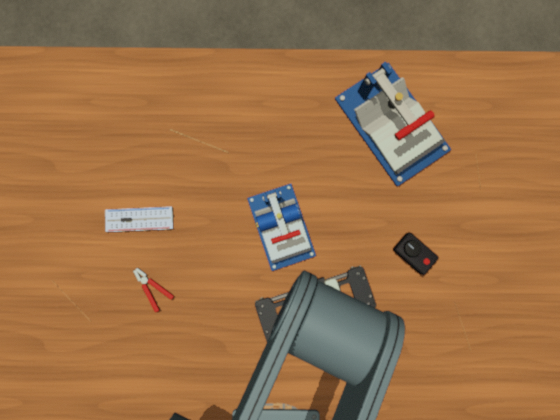

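```bash
python3 -c "
from cell import *
print(state()['clock']); print(job_done())"
```

```text
15.6
the job is handed in; nothing more can be done
None
```

The job is handed in, at 15.6 s on the robot's clock. The blue can is in the vee of the small cradle and the clamp pad is holding it with an estimated 7 to 8 N.

- **Can:** I pushed it slowly up the ramp from behind with both fingertips, and it tipped over the crest into the vee on its own. I backed the gripper off; the pictures afterwards show it lying straight in the vee.
- **Clamp:** I pushed the red handle over along its arc, then pressed down about 1 mm at a time. The force rose from about 5 N once the pad touched, and I stopped at 9.3 N.
- **Squeeze:** The handle force at the end suggests 7 to 8 N on the can. The travel after touch gives 6 to 9 N, because the touch point is uncertain by about 1 mm. The force readings wander by about 0.6 N, and the baseline came out nearer 5 N than the 6 N given. Both estimates lie inside the 3 to 11 N range. I did not measure the squeeze again after letting go.
- **Last checks:** With the gripper clear, the handle sat at about 0.03 rad in the picture, matching where I left it, so it had not sprung back. The top view showed no change at the breadboard, cutters or paddle controller, and the force reading was near zero.

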